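# Square up a row of parts with a straightedge

### The job

Move the copper heat spreader out of the way into the tray at the foot of the chute. Then hold the straightedge by its grip block and with its working edge push the five loose parts on the plate (three housings, two relay cubes) away from you until the edge comes up to both stop pins, so that their near faces stand in one straight line, upright, square and level with the pins' near sides; touch these five with nothing but the straightedge. Finally lay the straightedge back flat and wholly on its cork pad, lengthwise, and let go, leaving everything else on the bench where it is.

Things in the scene. Friction and masses are not known exactly. Their poses are not given: they have to be found in the camera images.
- line (a point): Middle of the stop line, on the alignment plate's top surface (6 mm above the bench). x points along the push (away from the robot), y along the line, z up. Two fixed steel stop pins, 10 mm across, 16 mm tall, stand at y = +108 and -108 mm, their near sides at x = 0.
- plate: Fixed dark grey metal alignment plate, 200 (x) by 340 (y) by 6 mm. Origin: centre of its underside; the stop line lies at its x = +40 mm; axes as those of line.
- straightedge: Loose aluminium straightedge, 0.27 kg: blade 240 (y) by 54 (x) by 8 mm thick, with an upright black grip block on top, 60 (y) by 14 (x), reaching from 8 to 42 mm above the underside. Origin: underside, below the block's middle. The working edge, the one farther from the block, is at x = +42 mm; rear edge at x = -12 mm. z up. Starts flat on the cork pad.
- pad: Fixed cork rest pad for the straightedge, 300 (x) by 104 (y) by 4 mm thick, flat on the bench at the left or right of the plate. Origin: centre of its underside.
- spreader: Loose copper pipe heat spreader: an 18 mm pipe lying along its own y on a foot of the same width, 80 mm long, 18 mm wide, 27 mm tall in all, 0.13 kg. Origin: centre of its underside. It starts lying across the plate just beyond the stop line, in the row's way.
- tray_in (a point): Centre of the inner floor (4 mm above the bench) of the fixed grey tray, across the plate from the pad: inside 132 (x) by 102 (y) mm, walls 4 mm, rim 30 mm above the bench. A fixed tin chute 92 mm wide enters over its +x end, its side flanges' tops rising from 52 mm above the bench (x = +70) to 107 mm (x = +210).
- housing1: Loose grey plastic thermistor housing of the row, 30 deep (x) by 24 wide (y) by 22 mm tall with a 16 mm round boss on top (31 mm in all), about 45 g. Origin: foot of the middle of its near face; x points from that face into the item, z up. Stands on the plate on the robot's side of the stop line.
- relay1: Loose green relay cube of the row, 26 deep (x) by 26 wide (y) by 26 mm tall, about 40 g. Origin: foot of the middle of its near face; x points from that face into the item, z up. Stands on the plate on the robot's side of the stop line.
- housing2: Loose grey plastic thermistor housing of the row, 30 deep (x) by 24 wide (y) by 22 mm tall with a 16 mm round boss on top (31 mm in all), about 45 g. Origin: foot of the middle of its near face; x points from that face into the item, z up. Stands on the plate on the robot's side of the stop line.
- relay2: Loose green relay cube of the row, 26 deep (x) by 26 wide (y) by 26 mm tall, about 40 g. Origin: foot of the middle of its near face; x points from that face into the item, z up. Stands on the plate on the robot's side of the stop line.
- housing3: Loose grey plastic thermistor housing of the row, 30 deep (x) by 24 wide (y) by 22 mm tall with a 16 mm round boss on top (31 mm in all), about 45 g. Origin: foot of the middle of its near face; x points from that face into the item, z up. Stands on the plate on the robot's side of the stop line.
- weight: Brass weight with a knob, 22 mm across, 38 mm tall, on the plate near its +y edge. Bystander, loose: leave it alone. Origin on its underside.
- resistor: White ceramic resistor block 45 (x) by 20 (y) by 18 mm, on the plate near its -y edge. Bystander, loose: leave it alone. Origin on its underside.
- capacitor: Aluminium capacitor can, 25 mm across, 32 mm tall, on the plate beyond a stop pin. Bystander, loose: leave it alone. Origin on its underside.
- driver: Screwdriver, 180 mm long, lying on the bench beyond the plate. Bystander, loose: leave it alone. Origin on its axis line's underside.
- spool: White plastic spool, 56 mm across, 40 mm tall, on the bench beyond the plate. Bystander, loose: leave it alone. Origin on its underside.
- meter: Yellow multimeter 160 by 85 by 34 mm lying on the bench to the far left. Bystander, loose: leave it alone. Origin on its underside.
- jar: Glass jar 60 mm across, 75 mm tall, on the bench to the far right. Bystander, loose: leave it alone. Origin on its underside.
Things that resemble listed ones, but are neither listed nor needed, are in the scene too. Leave any pink or red look-alike of the housing3 alone. Several things look just like the straightedge: the one meant starts farthest from the robot's base.

How it is judged:
By the outcome, as a careful person would: the job done as asked, in the order asked, and still so for the second after the job is handed in, with the robot touching nothing.
It also fails if it takes over 72 s, if anything falls off the work surface, if the arm or the gripper's body presses on something with over 40 N, if the wrist force passes 120 N, or if a joint passes its speed limit or range.

### The arm

A 7-joint arm with a two-finger parallel gripper is mounted at the origin on the work surface. World frame = base frame: x ahead of the robot, y to its left, z up, the work surface at z = 0. Lengths are in mm, angles in rad, forces in N, time in s.
With the tool pointing down it reaches from about 400 to 875 mm from the base axis. Payload 4.4 kg.
Tool frame: the origin (TCP) lies midway between the tips of the shut fingers; the grasp point (between the pads) lies ctrl.tcp_to_grasp behind it (ctrl.tcp_to_grasp is the distance from the TCP to the grasp point, in mm); z points along the fingers, y is the line along which they close (so a half turn about z gives the same grasp; the last joint's range is limited). The gripper opens to 85 mm and grips with 20 to 120 N. Pads are 22 mm wide; open, the fingers measure 114 mm over their backs; the gripper's body (76 mm by 85 mm) begins 54 mm behind the grasp point. The pads swing forward as they close: fully open they stand 13 mm farther back than shut.
Start: joints at [1.056, 0.628, 0.038, 1.517, -0.027, 0.996, -0.02], TCP at [282.053, -585.631, 231.313] pointing down, gripper open.
Joint ranges: [-3.06, 3.06], [-0.37, 2.12], [-1.25, 1.32], [0.18, 2.47], [-1.1, 4.24], [0.23, 1.98], [-2.94, 2.94]. Speed limits (rad/s): [2.57, 2.57, 3.14, 3.14, 3.14, 3.14, 3.14].

### API

Orientations are given as [roll, pitch, yaw] about the fixed x, y, z axes, in that order (R = Rz(yaw) Ry(pitch) Rx(roll)).
In Python, from cell import ctrl, get_image, get_calibration, workorder, boxes_of, place_of gives the robot as it stands.
- The arm moves only by the tool play_rows, never from a script. Its argument "series" is a list that holds one entry, the list of rows, each a list of 7 numbers: the shift along the world's x, y, z in cm, then the turn, a rotation vector about the world's x, y, z in degrees, then the closure, from 0 (fully open) to 1 (shut). A call has 1 to 20 rows; each row shifts and turns the commanded pose from where the row before left it; what a row does not reach is not made up. A row lasts 1/8 s, in which the tool goes at most 62.5 mm and 10.7 degrees, less where a joint would pass 70% of its speed; a pose out of reach is approached as far as the arm can. A call with a gripper value outside its range is refused whole. The fingers move at their own pace and stop on an object; the grip force is fixed at half the most. Time passes only in rows, so rows that do not move let the fingers close. It gives the time, the measured TCP pose, the force, the opening and the grip force at its end, in the units of the state.
- ctrl.read_state(): the state, without advancing time (a new reading comes with each control period).
- get_image(name): name is "scene" or "top" or "wrist"; returns (picture, depth): 420x560x3 uint8, red, green, blue; 420x560 float32, mm along the optical axis (not along the pixel's ray), 0 where there is no reading.
- get_calibration(name): a dict with "K" (3x3 intrinsics, pixels), "R" (3x3) and "t" (3): a world point X has camera coordinates R X + t; the wrist camera has in their place "mount" (4x4, takes a point from camera to tool coordinates, whose origin is the TCP and whose axes are the flange's). Camera axes: x right, y down, z forward; pixel columns grow to the right and rows downward; lengths in mm; the calibration is good to about 2 mm. The wrist camera is an equidistant fisheye: a pixel r from the principal point sees the ray r / f radians off the axis. A picture is of the moment at which its call begins: read the wrist's pose just before it. get_calibration takes no time and is no camera call.
- workorder.finish_job(): hands the job in; it is judged then, once.
Trained networks look in the newest picture that a camera, given by its name, has taken for a name from the list of things; names that differ only in an ending like _2 or _b are one class to them, and where a whole thing is asked for, a point or a joint stands for the part that bears it (a point fixed in the world has none). Each returns a list of dicts, best first, with "p" (0 to 1); they miss things now and then, are a little off and sometimes report something else, mostly with a low value. They report only what shows in the picture. A call takes as long as a camera call. They do not tell look-alikes from the thing itself.
- boxes_of(target, camera): "pixel" ([column, row] in pixels, amid what is visible of it).
- place_of(target, camera): "pixel" ([column, row] in pixels: a listed point, or the origin of a listed thing).
The state is a dict: "clock": time; "qpos": joint angles; "qd": joint speeds; "tau": joint torques, N m; "eef_pos": TCP position; "tool_rot": TCP orientation; "force": force on the tool from outside, world axes, zero at the start; "torque": the same for the moment, N m; "width": finger opening in mm; "gripper_force": force on a finger pad.
Only numpy, scipy, OpenCV 4.12 (cv2) and the standard library are available. Lean on these libraries where they do the work, as an engineer would, in place of code of your own. Each camera call takes 0.05 s, during which the arm holds its last target. There are 200 camera calls.

## Working session

There is one attempt and no reset: what is moved stays moved. The work goes in short steps, Python scripts to look and compute and a tool call to move; the robot and the scene stay as the last step left them, time stands still between calls to the robot, and variables do not carry over. Pictures are saved under pics/ and viewed, at most 10 in all, crops included, and the job is handed in when it is done.

Besides the shell and the picture viewer there is one more tool, called after "Emit:" as name([rows], argument=value, ...), one row to a line, values as JSON. play_rows: Moves the arm, as the interface text tells. Its arguments: {"type":"object","properties":{"series":{"type":"array"}},"required":["series"]}

```bash
ls; mkdir -p pics
cat > h.py <<'E'
import numpy as np, cv2
from cell import ctrl, get_image, get_calibration, workorder, boxes_of, place_of
def save(img,name): cv2.imwrite('pics/'+name,cv2.cvtColor(img,cv2.COLOR_RGB2BGR))
def cloud(name,d):
    c=get_calibration(name);K=np.array(c['K']);R=np.array(c['R']);t=np.array(c['t'])
    v,u=np.mgrid[:d.shape[0],:d.shape[1]]
    P=np.stack([(u-K[0,2])/K[0,0]*d,(v-K[1,2])/K[1,1]*d,d],-1)
    W=(P-t)@R
    W[d<=0]=np.nan
    return W
def ray(name,px,z):
    c=get_calibration(name);K=np.array(c['K']);R=np.array(c['R']);t=np.array(c['t'])
    d=R.T@np.linalg.solve(K,[px[0],px[1],1]);o=-R.T@t
    return o+d*(z-o[2])/d[2]
E
python3 - <<'E'
from h import *
s=ctrl.read_state();print({k:np.round(v,3) for k,v in s.items()},ctrl.tcp_to_grasp)
for n in ['scene','top']:
    im,d=get_image(n);save(cv2.resize(im,(784,588),interpolation=cv2.INTER_CUBIC),n+'0.png');np.savez(n+'0.npz',im=im,d=d)
    c=get_calibration(n);print(n,np.round(c['K'],1).tolist(),np.round(c['R'],3).tolist(),np.round(c['t'],1))
    W=cloud(n,d)
    for T in ['straightedge','spreader','housing1','relay1','tray_in','line','pad','weight','resistor','capacitor']:
        for q in place_of(T,n):
            if q['p']<.3: continue
            u,v=[int(round(a)) for a in q['pixel']]
            w=W[v,u] if 0<=v<420 and 0<=u<560 else None
            print(T,round(q['p'],2),np.round(q['pixel'],0),np.round(w,0))
E
```

```text
pics
{'clock': np.float64(0.0), 'qpos': array([ 1.056,  0.629,  0.038,  1.518, -0.027,  0.996, -0.02 ]), 'qd': array([ 0.001,  0.002,  0.001,  0.001, -0.   ,  0.001, -0.001]), 'tau': array([-0.0000e+00, -5.6340e+01,  1.2260e+00, -1.9345e+01,  1.1000e-02,
        1.0000e-02, -0.0000e+00]), 'eef_pos': array([ 281.769, -585.057,  230.388]), 'tool_rot': array([-3.14 ,  0.   ,  0.449]), 'force': array([-0.1  , -0.211,  0.033]), 'torque': array([-0.027, -0.033, -0.012]), 'gripper_force': np.float64(0.0), 'width': np.float64(85.007)} 18.700000000000003
scene [[515.5, 0.0, 281.6], [0.0, 515.5, 211.2], [0.0, 0.0, 1.0]] [[-0.116, 0.993, 0.017], [0.725, 0.096, -0.682], [-0.679, -0.067, -0.731]] [  42.7 -353.5 1732.3]
straightedge 0.84 [170. 145.] [ 265. -354.    9.]
straightedge 0.63 [145. 223.] [ 588. -333.   15.]
spreader 0.8 [269. 249.] [638.  -0.  21.]
spreader 0.72 [292. 298.] [776.  71.  24.]
housing1 0.69 [335. 190.] [385. 154.   1.]
housing1 0.67 [278. 223.] [545.  11.  17.]
housing1 0.62 [259. 216.] [543. -39.  35.]
housing1 0.61 [278. 184.] [397.  -7.  15.]
housing1 0.59 [287. 222.] [
[... 843 characters left out ...]
] [530.  41.  12.]
housing1 0.5 [297. 206.] [525. -41.  26.]
relay1 0.55 [249. 205.] [531.  91.   3.]
relay1 0.45 [311. 202.] [534. -79.  33.]
tray_in 0.87 [163. 251.] [407. 327.   5.]
line 0.93 [284. 180.] [599.  -7.   8.]
pad 0.68 [398. 190.] [ 567. -317.   15.]
pad 0.58 [298. 204.] [529. -43.  36.]
weight 0.51 [337. 222.] [ 480. -148.   25.]
weight 0.37 [223. 198.] [546. 156.  45.]
resistor 0.67 [337. 220.] [ 486. -148.   25.]
resistor 0.66 [222. 202.] [536. 160.  39.]
resistor 0.62 [397. 192.] [ 561. -315.   12.]
resistor 0.47 [252. 123.] [763.  81.  -1.]
capacitor 0.65 [236. 164.] [640. 123.  32.]
capacitor 0.62 [296. 208.] [519. -38.  29.]
capacitor 0.61 [329. 122.] [ 749. -130.   43.]
```

View pics/top0.png

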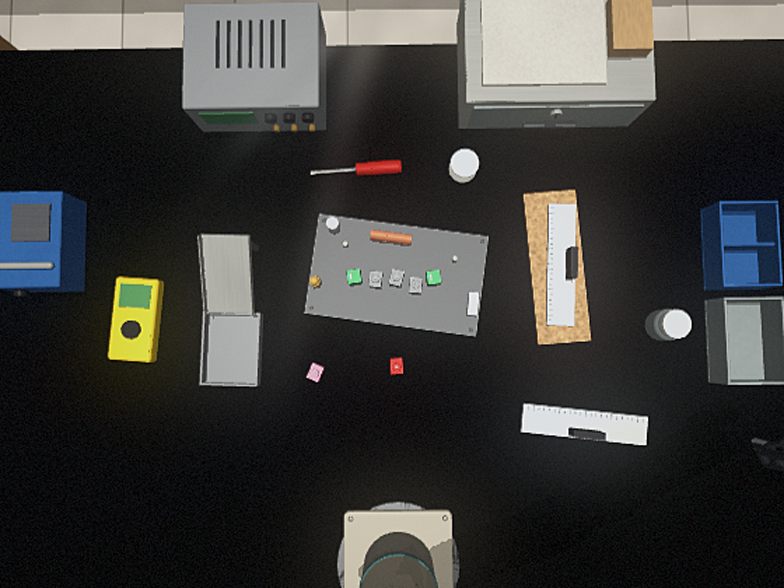

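View pics/scene0.png

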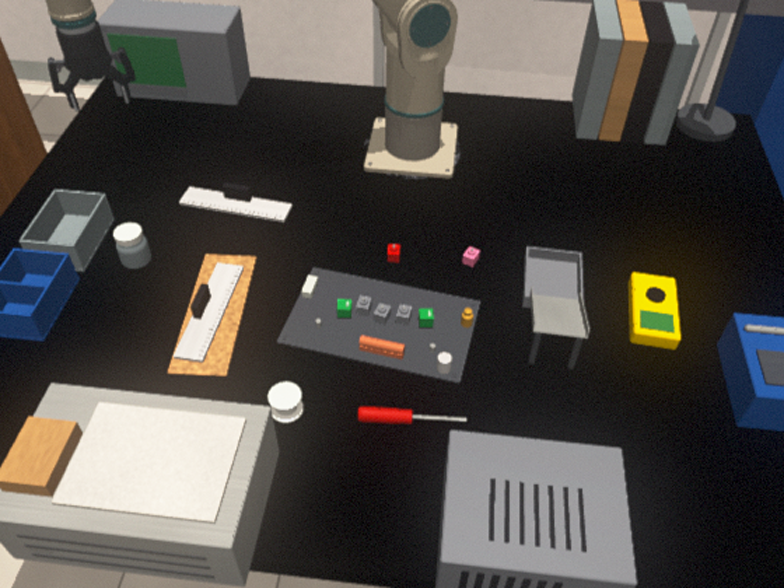

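The top view shows five things to sort out, at view pixels (the scaled picture):
- **Straightedge:** candidates are the one on the cork pad at (562,265) and one near the base at (585,424). I choose the pad one because it is farthest from the base.
- **Spreader:** orange, at (391,237). The red screwdriver at (380,168) could be mistaken for it.
- **Row:** relays at (354,276) and (433,277), housings at (376,279), (397,277) and (415,285). The pink (315,372) and red (397,366) blocks are the look-alikes.
- **Tray:** at (230,349), at the foot of the chute. The grey and blue boxes at the right are not it.
- **Pins:** at (346,244) and (455,258).

```bash
cat > m.py <<'E'
from h import *
def rect(P):
    (c,s,a)=cv2.minAreaRect(P[:,:2].astype(np.float32))
    if s[0]<s[1]: s=s[::-1];a+=90
    return np.round(c,1),np.round(s,1),round((a+90)%180-90,1)  # long-axis yaw
def near(W,x,y,r): return np.hypot(W[...,0]-x,W[...,1]-y)<r
E
python3 - <<'E'
from m import *
I={}
for n in ['top','scene']:
    z=np.load(n+'0.npz');im,d=z['im'],z['d'];W=cloud(n,d);hsv=cv2.cvtColor(im,cv2.COLOR_RGB2HSV)
    H,S,V=[hsv[...,i].astype(int) for i in range(3)]
    def rep(t,m):
        P=W[m&np.isfinite(W[...,2])]
        if len(P)>8: print(n,t,len(P),*rect(P),'z',np.round(np.percentile(P[:,2],[5,50,95]),1))
        else: print(n,t,len(P))
    rep('spreader',near(W,640,0,80)&(H<15)&(S>100)&(V>90))
    rep('blade',near(W,580,-320,140)&(S<40)&(V>170))
    rep('block',near(W,580,-320,60)&(V<70)&(W[...,2]>30))
    rep('pad',near(W,580,-320,180)&(S>70)&(V>90))
    rep('plate',near(W,560,0,215)&(S<50)&(V>50)&(abs(W[...,2]-6)<8))
    rep('green',near(W,540,90,50)&(S>120)&(H>40)&(H<80)&(V>60))
    rep('green2',near(W,540,-80,50)&(S>120)&(H>40)&(H<80)&(V>60))
    rep('tray',near(W,400,325,100)&(S<50)&(V>60)&(abs(W[...,2]-4)<5))
    rep('trayrim',near(W,400,325,120)&(S<50)&(V>60)&(abs(W[...,2]-30)<6))
    rep('pinL',near(W,605,105,30)&(S<50)&(V>150))
    rep('pinR',near(W,605,-115,40)&(S<50)&(V>150))
E
```

```text
top spreader 200 [626.7   7.2] [79.7 18. ] 81.7 z [16.5 30.9 35.7]
top blade 1516 [ 572.8 -325.4] [242.4  54. ] -2.4 z [ 8.8 12.4 15.7]
top block 51 [ 569.3 -338.2] [56.7 13.3] -3.4 z [32.7 41.6 45.9]
top pad 2261 [ 569.1 -319.7] [302.7 107. ] 4.1 z [0.6 4.3 8.2]
top plate 7956 [555.7  -8. ] [398.6 209.9] 80.3 z [2.5 6.3 9.9]
top green 16 [548.8  78.5] [24.7 23.6] -81.9 z [30.  33.2 35.3]
top green2 14 [545.3 -73.4] [22.1 21.5] 88.3 z [27.8 32.9 35.8]
top tray 1702 [412.7 323. ] [144.9 121.6] -2.2 z [0.9 4.6 7.9]
top trayrim 312 [415.1 317.3] [144.9 111.8] -1.8 z [26.4 30.2 34.6]
top pinL 9 [616.8  96.8] [11.3  5.3] 5.2 z [11.6 22.5 27.3]
top pinR 18 [ 610.8 -111.6] [58. 25.] -4.5 z [ 4.5 12.6 24.7]
scene spreader 361 [621.2   4.7] [87.7 42.2] 82.5 z [ 7.  26.7 34.4]
scene blade 1250 [ 574.1 -325.2] [245.5  55.3] -2.3 z [ 8.4 11.7 15.2]
scene block 120 [ 576.4 -338.3] [56.8 11.9] -2.3 z [33.1 44.1 48.9]
scene pad 2002 [ 566.8 -319.7] [315.  110.8] 4.0 z [-0.5  3.7  7.5]
scene plate 6282 [599.1 -19.7] [362.1 306.2] 81.7 z [2.  6.  9.8]
scene green 132 [540.6  78.7] [58.3 26.7] 2.6 z [ 5.6 29.6 34.8]
scene green2 121 [537.1 -76.4] [58.3 24.4] 10.1 z [10.  29.5 34.6]
scene tray 1010 [395.4 325.2] [176.7 117.7] -0.3 z [0.6 4.3 7.7]
scene trayrim 229 [415.2 317. ] [146.2 111.1] -2.5 z [24.8 29.8 33.6]
scene pinL 15 [615.1 108. ] [39. 18.] 62.9 z [ 3.1  7.6 22.5]
scene pinR 8
```

Emit:
play_rows([
  [[1.0, 2.0, 0, 0, 0, 2, 0], [2.2, 4.0, 0, 0, 0, 4, 0.2], [2.4, 4.2, 0, 0, 0, 4, 0.4], [2.4, 4.2, 0, 0, 0, 4, 0.5], [2.4, 4.2, 0, 0, 0, 4, 0.5], [2.4, 4.2, 0, 0, 0, 4, 0.5], [2.4, 4.2, 0, 0, 0, 4, 0.5], [2.4, 4.2, 0, 0, 0, 4, 0.5], [2.4, 4.2, 0, 0, 0, 4, 0.5], [2.4, 4.2, 0, 0, 0, 4, 0.5], [2.4, 4.2, 0, 0, 0, 4, 0.5], [2.4, 4.2, 0, 0, 0, 4, 0.5], [2.4, 4.2, -1, 0, 0, 4, 0.5], [2.4, 4.2, -1, 0, 0, 4, 0.5], [1.9, 2.6, -1, 0, 0, 2, 0.5], [0, 0, 0, 0, 0, 0, 0.5]],
])

```text
clock: 3.1
eef_pos: [621.5, 7.9, 200.4]
tool_rot: [-3.141, -0.002, 1.431]
force: [-0.1, 0.3, 0.3]
width: 42.8
gripper_force: 0.0
```

```bash
cat > w.py <<'E'
from m import *
from scipy.spatial.transform import Rotation as Ro
def wrist(tag):
    s=ctrl.read_state();im,d=get_image('wrist')
    c=get_calibration('wrist');K=np.array(c['K']);M=np.array(c['mount'])
    T=np.eye(4);T[:3,:3]=Ro.from_euler('xyz',s['tool_rot']).as_matrix();T[:3,3]=s['eef_pos']
    G=T@M
    v,u=np.mgrid[:420,:560].astype(float)
    dx,dy=u-K[0,2],v-K[1,2];r=np.hypot(dx,dy)+1e-9;th=np.minimum(r/K[0,0],1.5)
    ray=np.stack([np.tan(th)*dx/r,np.tan(th)*dy/r,np.ones_like(r)],-1)
    W=(ray*d[...,None])@G[:3,:3].T+G[:3,3];W[d<=0]=np.nan
    ray=ray@G[:3,:3].T
    np.savez(tag+'.npz',im=im,d=d,W=W,ray=ray,o=G[:3,3]);save(im,tag+'.png')
    print('eef',np.round(s['eef_pos'],1),np.round(np.degrees(s['tool_rot']),1),'clk',s['clock'],'w',round(float(s['width']),1),'q',np.round(s['qpos'],2))
    return im,d,W,ray,G[:3,3]
def plane(ray,o,z): return o+ray*((z-o[2])/ray[...,2])[...,None]
E
python3 - <<'E'
from w import *
im,d,W,ray,o=wrist('w1')
print(np.round(o),get_calibration('wrist')['K'])
hsv=cv2.cvtColor(im,cv2.COLOR_RGB2HSV);H,S,V=[hsv[...,i].astype(int) for i in range(3)]
m=near(W,625,5,70)&(H<15)&(S>100)&(V>70);P=W[m];print(len(P),rect(P),np.percentile(P[:,2],[5,50,95]))
m&=abs(W[...,2]-33)<4;print(rect(plane(ray,o,30)[m]))
E
```

```text
eef [621.5   7.9 200.4] [-1.799e+02 -1.000e-01  8.200e+01] clk 3.1 w 42.8 q [ 0.09  0.63 -0.25  1.63  0.18  0.91 -0.36]
[633.  87. 343.] [[325.1922621    0.         284.69885337]
 [  0.         325.1922621  214.79039487]
 [  0.           0.           1.        ]]
868 (array([616.1,   3.6]), array([90.1, 41.5]), 81.6) [26.88567564 30.87439113 33.37642292]
(array([628.6,   6.2]), array([80.5, 16.1]), 81.9)
```

View pics/w1.png

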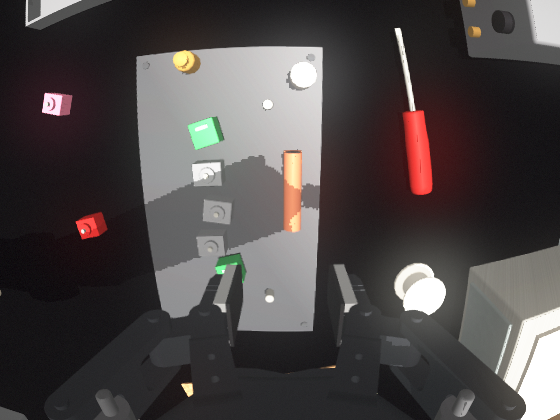

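The wrist view confirms the orange spreader at (292,191), with the pins at (267,104) and (269,297). It agrees with the top camera: centre about (628, 6.5), yaw 82°.

Run:
```python
from w import *
z=np.load('w1.npz');im,d,W,ray,o=[z[k] for k in ['im','d','W','ray','o']]
hsv=cv2.cvtColor(im,cv2.COLOR_RGB2HSV);H,S,V=[hsv[...,i].astype(int) for i in range(3)]
B=plane(ray,o,22)
for u,v in [(267,104),(269,297)]:
    g=im[v-9:v+10,u-9:u+10].mean(-1);m=g>(np.median(g)+g.max())/2
    print('pin',B[v-9:v+10,u-9:u+10][m].mean(0),m.sum(),np.nanmedian(W[v-9:v+10,u-9:u+10][m][:,2]))
# plate edge x far: bright vs dark along rows
B=plane(ray,o,6);pts=[];pn=[]
for v in list(range(100,240,4)):
    r=im[v].mean(-1).astype(float);r=np.convolve(r,np.ones(3)/3,'same')
    e=308+np.argmin(np.diff(r)[308:335]);pts.append(B[v,e,:2])
pts=np.array(pts);print('far edge',np.degrees(np.arctan(np.polyfit(pts[:,1],pts[:,0],1)[0])),np.polyval(np.polyfit(pts[:,1],pts[:,0],1),0))
for nm,u,v,zz in [('r1',206,131,32),('h1',207,174,28),('h2',217,211,28),('h3',211,245,28)]:
    m=np.zeros(d.shape,bool);m[v-22:v+22,u-24:u+24]=1;m&=(abs(W[...,2]-zz)<3)
    c,l,n_=None,None,None
    n,lab,st,ce=cv2.connectedComponentsWithStats(m.astype(np.uint8))
    k=1+np.argmax(st[1:,4]);print(nm,rect(W[lab==k]),st[k,4],W[lab==k].min(0)[:2])
```

```text
pin [616.94848951  96.63879157  22.        ] 75 21.983054684201534
pin [ 585.49461104 -116.89104871   22.        ] 50 21.577050643769724
far edge 8.053606504318408 657.7065804827303
r1 (array([551.5,  79.1]), array([26.9, 26.7]), -81.3) 692 [537.01773295  64.62053002]
h1 (array([546.1,  37.7]), array([30.4, 24.4]), -5.9) 482 [530.82095075  24.32629486]
h2 (array([548.9,  -2.6]), array([30.5, 24.8]), -16.2) 450 [532.33767402 -18.38408187]
h3 (array([533.7, -39.9]), array([30.9, 25. ]), -4.2) 429 [518.30350399 -53.09561638]
```

Emit:
play_rows([
  [[0.6, -0.1, -4, 0, 0, 0, 0.5], [0, 0, -5, 0, 0, 0, 0.5], [0, 0, -5, 0, 0, 0, 0.5], [0, 0, -3, 0, 0, 0, 0.5], [0, 0, -1.7, 0, 0, 0, 0.5], [0, 0, -0.4, 0, 0, 0, 0.5], [0, 0, 0, 0, 0, 0, 0.8], [0, 0, 0, 0, 0, 0, 1], [0, 0, 0, 0, 0, 0, 1], [0, 0, 0, 0, 0, 0, 1]],
])

```text
clock: 4.4
eef_pos: [628.2, 3.3, 11.9]
tool_rot: [3.139, -0.0, 1.426]
force: [0.0, -0.1, 7.6]
width: 15.9
gripper_force: 60.3
```

Emit:
play_rows([
  [[0, 0, 0, 0, 0, 0, 0.5], [0, 0, 0, 0, 0, 0, 0.5], [0, 0.3, -0.2, 0, 0, 0, 0.5], [0, 0, 0, 0, 0, 0, 0.5]],
])

```text
clock: 4.9
eef_pos: [626.8, 7.0, 8.0]
tool_rot: [-3.141, -0.0, 1.427]
force: [-0.1, 0.3, -1.0]
width: 42.4
gripper_force: 0.0
```

Emit:
play_rows([
  [[0, 0, 0, 0, 0, 0, 0.8], [0, 0, 0, 0, 0, 0, 1], [0, 0, 0, 0, 0, 0, 1], [0, 0, 0, 0, 0, 0, 1]],
])

```text
clock: 5.4
eef_pos: [627.2, 6.3, 8.5]
tool_rot: [3.141, -0.0, 1.426]
force: [-0.4, 0.3, 1.9]
width: 16.8
gripper_force: 59.9
```

Emit:
play_rows([
  [[0, 0, 1, 0, 0, 0, 1], [0, 0, 3, 0, 0, 0, 1], [0, 0, 4, 0, 0, 0, 1], [-1.5, 1.5, 1, 0, 0, 0, 1], [-3.2, 3.4, 0, 0, 0, 1, 1], [-3.2, 3.8, 0, 0, 0, 1, 1], [-3.2, 4, 0, 0, 0, 1, 1], [-3.2, 4, 0, 0, 0, 1, 1], [-3, 4, 0, 0, 0, 1, 1], [-2.4, 4, 0, 0, 0, 1, 1], [-1.5, 4, 0, 0, 0, 0, 1], [-0.8, 2.5, 0, 0, 0, 0, 1], [0, 0, 0, 0, 0, 0, 1]],
])

```text
clock: 7.02
eef_pos: [406.0, 321.0, 98.8]
tool_rot: [3.141, -0.002, 1.535]
force: [-0.5, -0.8, -1.0]
width: 16.6
gripper_force: 59.5
```

Run:
```python
from w import *
im,d,W,ray,o=wrist('w2')
m=near(W,410,318,120)&(abs(W[...,2]-30)<5)&(W[...,0]<480)
print('rim',rect(W[m]))
for T in ['tray_in','spreader']:
    for q in place_of(T,'wrist')[:2]:
        u,v=[int(round(a)) for a in q['pixel']];print(T,q['p'],u,v,np.round(plane(ray,o,4)[v,u]),np.round(W[v,u]))
```

```text
eef [406.  321.   98.8] [ 1.8e+02 -1.0e-01  8.8e+01] clk 7.025 w 16.6 q [-0.62  0.64 -0.16  2.    0.19  0.51 -0.94]
rim (array([413., 317.]), array([138. , 111.4]), -2.2)
tray_in 0.64 300 222 [418. 316.   4.] [413. 358. 121.]
spreader 0.59 285 275 [404. 270.   4.] [407. 336. 123.]
```

View pics/w2.png

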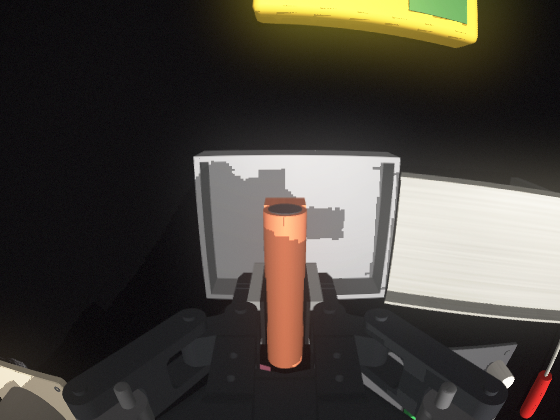

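The spreader is held level (pipe from (285,208) to (285,360)) above the tray, whose inner corners run from (200,160) to (395,293). The tray centre is about (413, 317), so I lower it there.

Emit:
play_rows([
  [[0.2, -0.4, -3, 0, 0, 0, 1], [0, 0, -3, 0, 0, 0, 1], [0, 0, -2, 0, 0, 0, 1], [0, 0, -0.9, 0, 0, 0, 1], [0, 0, -0.3, 0, 0, 0, 1], [0, 0, 0, 0, 0, 0, 1]],
])

```text
clock: 7.92
eef_pos: [409.7, 314.1, 6.9]
tool_rot: [3.141, -0.0, 1.53]
force: [0.3, 0.4, -1.2]
width: 16.5
gripper_force: 59.6
```

Emit:
play_rows([
  [[0, 0, 0, 0, 0, 0, 0.5], [0, 0, 0, 0, 0, 0, 0.5], [0, 0, 4, 0, 0, 0, 0.5], [0, -1, 6, 0, 0, 0, 0.5], [1, -3, 4, 0, 0, 6, 0.5], [1.4, -4.4, 2, 0, 0, 6, 0.5], [1.4, -4.4, 0, 0, 0, 6, 0.5], [1.4, -4.4, 0, 0, 0, 6, 0.5], [1.4, -4.4, 0, 0, 0, 6, 0.5], [1.4, -4.4, 0, 0, 0, 6, 0.5], [1.4, -4.4, 0, 0, 0, 6, 0.5], [1.4, -4.4, 0, 0, 0, 6, 0.5], [1.4, -4.4, 0, 0, 0, 6, 0.5], [1.4, -4.4, 0, 0, 0, 6, 0.5], [1.4, -4.4, 0, 0, 0, 6, 0.5], [1.4, -4.4, 0, 0, 0, 6, 0.5], [1.4, -4.4, 0, 0, 0, 6, 0.5], [1.4, -4.4, 0, 0, 0, 6, 0.5], [1.4, -4.4, 0, 0, 0, 6, 0.5], [1.6, -3.6, 0, 0, 0, 6, 0.5]],
])

```text
clock: 10.42
eef_pos: [630.6, -380.3, 166.3]
tool_rot: [-3.141, -0.001, -3.075]
force: [-0.5, 0.9, 0.3]
width: 43.0
gripper_force: 0.0
```

Emit:
play_rows([
  [[0, 0, 0, 0, 0, 0, 0.5], [0, 0, 0, 0, 0, 0, 0.5]],
])

```text
clock: 10.68
eef_pos: [630.8, -376.5, 166.1]
tool_rot: [3.14, -0.001, -3.077]
force: [-0.0, -0.3, -0.3]
width: 42.8
gripper_force: 0.0
```

Run:
```python
from w import *
im,d,W,ray,o=wrist('w3')
hsv=cv2.cvtColor(im,cv2.COLOR_RGB2HSV);H,S,V=[hsv[...,i].astype(int) for i in range(3)]
def rep(t,m,z):
    P=W[m];print(t,len(P),rect(P),np.round(np.nanpercentile(P[:,2],[5,50,95]),1),'plane',rect(plane(ray,o,z)[m]))
m=near(W,572,-338,55)&(V<90)&(abs(W[...,2]-46)<5);rep('block',m,46)
m=near(W,572,-325,130)&(S<40)&(V>150)&(abs(W[...,2]-12)<5);rep('blade',m,12)
m=near(W,572,-325,200)&(S>70)&(H<30)&(V>60)&(abs(W[...,2]-4)<5);rep('pad',m,4)
im,d=get_image('top');np.savez('top1.npz',im=im,d=d)
W=cloud('top',d);hsv=cv2.cvtColor(im,cv2.COLOR_RGB2HSV);H,S,V=[hsv[...,i].astype(int) for i in range(3)]
m=near(W,413,317,90)&(H<15)&(S>100)&(V>60);print('spreader',m.sum(),rect(W[m]),np.percentile(W[m][:,2],[5,50,95]))
```

```text
eef [ 630.8 -376.5  166.1] [ 179.9   -0.  -176.3] clk 10.675 w 42.8 q [ 0.83  0.91 -0.71  1.29  0.59  1.15  1.72]
block 1208 (array([ 572.1, -341.3]), array([59.1, 14.2]), -2.1) [44.6 45.9 47.1] plane (array([ 572.1, -341.6]), array([59. , 14.5]), -2.4)
blade 11858 (array([ 572.9, -325.8]), array([240. ,  53.8]), -2.9) [10.8 12.  13.2] plane (array([ 573. , -325.9]), array([239.3,  53.6]), -2.9)
pad 14840 (array([ 575.6, -317.8]), array([294.1, 106.1]), 4.0) [2.7 4.  5.3] plane (array([ 574.5, -318.7]), array([290.9, 104.6]), 4.1)
spreader 189 (array([408.4, 314.6]), array([80.3, 16.5]), 87.3) [24.67513373 30.36642645 34.03494794]
```

View pics/w3.png

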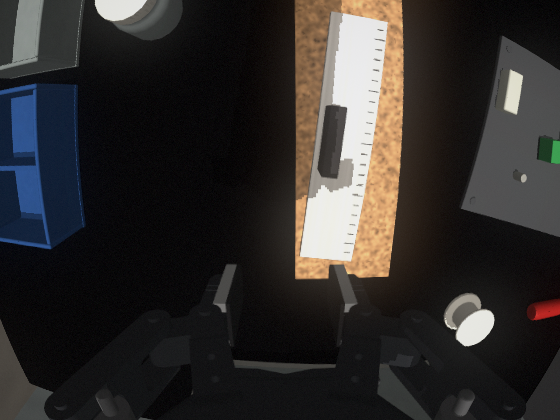

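The straightedge's black block at (333,141) has the blade beside it on the cork pad, lying well clear of its edges. Sizes and heights check out: the block measures 59×14 mm with its top at 46 mm. I grip it now.

Emit:
play_rows([
  [[-1.5, 0.9, 0, 0, 0, -1.5, 0.5], [-2.9, 1.7, -2, 0, 0, -3, 0.5], [-1.5, 0.9, -4, 0, 0, -1.7, 0.5], [0, 0, -4, 0, 0, 0, 0.5], [0, 0, -3, 0, 0, 0, 0.5], [0, 0, -1.5, 0, 0, 0, 0.5], [0, 0, -0.5, 0, 0, 0, 0.5], [0, 0, 0, 0, 0, 0, 0.5]],
])

```text
clock: 11.78
eef_pos: [572.7, -342.5, 17.2]
tool_rot: [-3.141, 0.001, 3.098]
force: [0.2, -0.5, -0.8]
width: 42.4
gripper_force: 0.0
```

Emit:
play_rows([
  [[0, 0.1, -0.1, 0, 0, 0, 0.5], [0, 0, 0, 0, 0, 0, 0.8], [0, 0, 0, 0, 0, 0, 1], [0, 0, 0, 0, 0, 0, 1], [0, 0, 0, 0, 0, 0, 1], [0, 0, 0, 0, 0, 0, 1]],
])

```text
clock: 12.52
eef_pos: [572.5, -341.8, 16.0]
tool_rot: [-3.141, 0.001, 3.098]
force: [-0.1, 0.7, 6.5]
width: 13.3
gripper_force: 59.5
```

Emit:
play_rows([
  [[0, 0, 1, 0, 0, 0, 1], [0, 0, 3, 0, 0, 0, 1], [0, 0, 4, 0, 0, 0, 1], [-0.9, 2.9, 0, 0, 0, -8, 1], [-0.9, 2.9, 0, 0, 0, -8, 1], [-0.9, 2.9, 0, 0, 0, -8, 1], [-0.9, 2.9, 0, 0, 0, -8, 1], [-0.9, 2.9, 0, 0, 0, -8, 1], [-0.9, 2.9, 0, 0, 0, -8, 1], [-0.9, 2.9, 0, 0, 0, -8, 1], [-0.9, 2.9, 0, 0, 0, -8, 1], [-0.9, 2.9, 0, 0, 0, -8, 1], [-0.9, 2.9, 0, 0, 0, -8, 1], [-0.9, 2.9, 0, 0, 0, -8, 1], [-0.8, 3.2, 0, 0, 0, -8, 1], [0, 0, 0, 0, 0, 0, 1], [0, 0, 0, 0, 0, 0, 1]],
])

```text
clock: 14.65
eef_pos: [465.2, 9.1, 95.4]
tool_rot: [3.142, 0.0, 1.424]
force: [-0.4, -0.7, -2.2]
width: 13.1
gripper_force: 58.7
```

Run:
```python
from w import *
im,d,W,ray,o=wrist('w4')
e=ctrl.read_state()['eef_pos']
hsv=cv2.cvtColor(im,cv2.COLOR_RGB2HSV);H,S,V=[hsv[...,i].astype(int) for i in range(3)]
m=near(W,e[0],e[1]+20,150)&(S<50)&(V>110)&(abs(W[...,2]-(e[2]-4))<12)
P=W[m];print('blade',len(P),rect(P)); A=np.c_[P[:,:2]-e[:2],np.ones(len(P))];print(np.linalg.lstsq(A,P[:,2],rcond=None)[0],e[2])
for u,v,zz in []: pass
# row parts and pins
for nm,x,y,zz,r in [('pinL',617,97,22,12),('pinR',585.5,-117,22,12)]:
    m=near(W,x,y,r)&(abs(W[...,2]-zz)<3);P=W[m];print(nm,len(P),rect(P) if len(P)>4 else '')
for nm,x,y,zz in [('r1',551.5,79,32),('h1',546,38,28),('h2',549,-3,28),('h3',534,-40,28),('r2',542,-75,32)]:
    m=near(W,x,y,24)&(abs(W[...,2]-zz)<3);n,lab,st,ce=cv2.connectedComponentsWithStats(m.astype(np.uint8))
    if n>1:
        k=1+np.argmax(st[1:,4]);c,s,a=rect(W[lab==k]);dd=c-[596.3,-9.4];print(nm,c,s,a,'line',np.round([dd@[.990,-.1426],dd@[.1426,.990]],1))
```

```text
eef [465.2   9.1  95.4] [180.    0.   81.6] clk 14.65 w 13.1 q [-0.    0.6  -0.11  2.14  0.16  0.41 -0.39]
blade 27771 (array([483.5,  29.5]), array([192.8,  54.4]), 81.4)
[-6.27487041e-06  8.67441771e-04  9.13543196e+01] 95.35642984293737
pinL 130 (array([616.6,  96.5]), array([10.5,  9.3]), -25.4)
pinR 71 (array([ 584.7, -116.8]), array([9.7, 9.1]), 75.2)
r1 [551.3  78.8] [26.6 26.3] 8.1 line [-57.1  80.9]
h1 [546.   37.6] [31.  24.4] -6.6 line [-56.5  39.4]
h2 [548.3  -2.8] [30.6 24.8] -16.8 line [-48.5  -0.3]
h3 [533.5 -39.8] [30.8 24.9] -4.8 line [-57.8 -39.1]
r2 [547.7 -74.2] [26.6 26.6] 6.1 line [-38.9 -71.1]
```

View pics/w4.png

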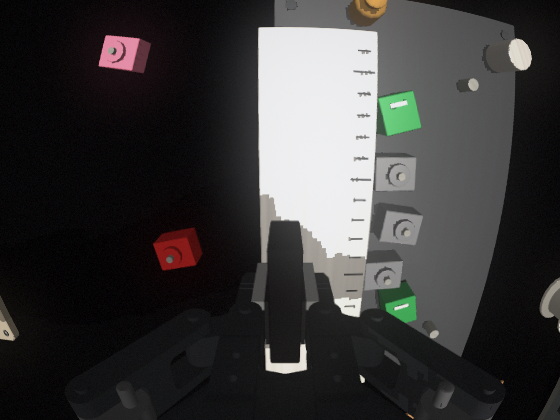

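Blade is level and square to the line (yaw −8.6° against −8.5°), with its edge about 90 mm short of the pins and clear of all five parts (relays at (400,113) and (398,303), housings between). I lower it to just above the plate and push.

Emit:
play_rows([
  [[0, 0, -2, 0, 0, 0, 1], [0, 0, -3, 0, 0, 0, 1], [0, 0, -1.8, 0, 0, 0, 1], [0, 0, -0.6, 0, 0, 0, 1], [0, 0, -0.2, 0, 0, 0, 1], [0, 0, 0, 0, 0, 0, 1]],
])

```text
clock: 15.45
eef_pos: [465.3, 8.1, 19.0]
tool_rot: [-3.141, 0.0, 1.421]
force: [-0.8, 0.2, -1.6]
width: 13.1
gripper_force: 58.6
```

Emit:
play_rows([
  [[0.5, -0.07, 0, 0, 0, 0, 1], [0.5, -0.07, 0, 0, 0, 0, 1], [0.5, -0.08, 0, 0, 0, 0, 1], [0.5, -0.08, 0, 0, 0, 0, 1], [0.5, -0.07, 0, 0, 0, 0, 1], [0.5, -0.07, 0, 0, 0, 0, 1], [0.5, -0.08, 0, 0, 0, 0, 1], [0.5, -0.08, 0, 0, 0, 0, 1], [0.5, -0.07, 0, 0, 0, 0, 1], [0.5, -0.07, 0, 0, 0, 0, 1], [0.5, -0.08, 0, 0, 0, 0, 1], [0.5, -0.08, 0, 0, 0, 0, 1], [0.5, -0.07, 0, 0, 0, 0, 1], [0.5, -0.07, 0, 0, 0, 0, 1], [0.5, -0.08, 0, 0, 0, 0, 1], [0.4, -0.06, 0, 0, 0, 0, 1], [0, 0, 0, 0, 0, 0, 1]],
])

```text
clock: 17.58
eef_pos: [544.9, -2.5, 19.4]
tool_rot: [3.14, -0.0, 1.422]
force: [0.2, 0.0, -3.3]
width: 13.2
gripper_force: 58.8
```

```bash
cat > line.py <<'E'
from w import *
import sys
def look(tag,z_b=15):
    im,d,W,ray,o=wrist(tag)
    ps=[]
    for nm,x,y in [('pinL',616.6,96.5),('pinR',584.7,-116.8)]:
        m=near(W,x,y,12)&(abs(W[...,2]-22)<3);P=W[m];print(nm,len(P),rect(P)[:2] if len(P)>4 else '')
    O=np.array([595.7,-9.4]);ex=np.array([.989,-.148]);ey=np.array([.148,.989])
    L=np.stack([(W[...,:2]-O)@ex,(W[...,:2]-O)@ey,W[...,2]],-1)
    for nm,y,zz in [('r1',81,32),('h1',39,28),('h2',0,28),('h3',-39,28),('r2',-71,32)]:
        m=(abs(L[...,1]-y)<22)&(L[...,0]>-30)&(L[...,0]<50)&(abs(W[...,2]-zz)<3);n,lab,st,ce=cv2.connectedComponentsWithStats(m.astype(np.uint8))
        if n>1:
            k=1+np.argmax(st[1:,4]);P=L[lab==k];print(nm,st[k,4],rect(P),'near x',np.round(np.percentile(P[:,0],2),1))
    m=(L[...,0]>-60)&(L[...,0]<30)&(abs(L[...,1])<125)&(abs(W[...,2]-z_b)<3);P=L[m];
    if len(P)>50:
        b=[(y,np.percentile(P[abs(P[:,1]-y)<5,0],98)) for y in range(-110,120,10) if (abs(P[:,1]-y)<5).sum()>30];print('edge x(y)',np.round(b,1).tolist())
look(sys.argv[1],float(sys.argv[2]))
E
python3 line.py w5 15
```

```text
eef [544.9  -2.5  19.4] [179.9  -0.   81.5] clk 17.575 w 13.2 q [ 0.08  0.81 -0.2   1.96  0.36  0.41 -0.54]
pinL 362 (array([616.4,  96.2]), array([9.9, 9.7]))
pinR 0 
r1 3460 (array([ 3.8, 76.8]), array([26.9, 26.2]), -0.1) near x -8.9
h1 2206 (array([ 6. , 38.4]), array([30.8, 24.6]), 0.1) near x -9.0
h2 1767 (array([5.9, 1.4]), array([30.6, 25.1]), 0.1) near x -9.0
h3 47 (array([ 18.7, -28.7]), array([8.2, 3. ]), -31.5) near x 14.9
r2 144 (array([  3.3, -74.9]), array([34.9,  3.5]), -48.1) near x -6.9
edge x(y) [[-70.0, -38.6], [-60.0, -38.1], [-50.0, -38.6], [-30.0, 20.0], [-20.0, -9.6], [-10.0, -9.1], [0.0, -8.8], [10.0, 16.7], [20.0, -10.3], [30.0, -9.3], [40.0, -9.1], [50.0, 8.5], [60.0, -10.3], [70.0, -9.1], [80.0, -9.2], [90.0, -9.9], [100.0, -9.4], [110.0, 0.2]]
```

View pics/w5.png

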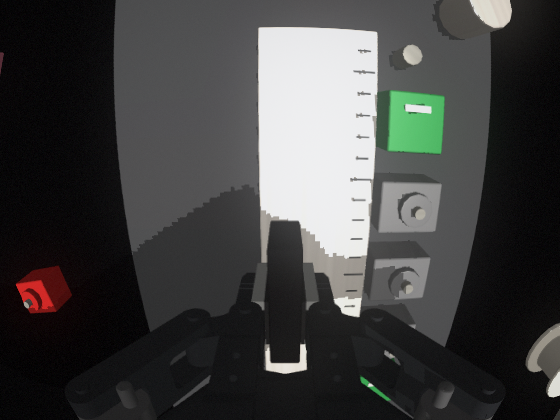

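The three visible parts (green at (411,123), grey at (410,205) and (402,277)) are flush against the edge, with about 9 mm left to the pins.

Emit:
play_rows([
  [[0.3, -0.04, 0, 0, 0, 0, 1], [0.25, -0.04, 0, 0, 0, 0, 1], [0.15, -0.02, 0, 0, 0, 0, 1], [0.1, -0.02, 0, 0, 0, 0, 1], [0.1, -0.01, 0, 0, 0, 0, 1], [0, 0, 0, 0, 0, 0, 1]],
])

```text
clock: 18.38
eef_pos: [553.3, -3.8, 19.3]
tool_rot: [3.141, -0.0, 1.423]
force: [-0.2, 0.8, -3.3]
width: 13.3
gripper_force: 58.9
```

Emit:
play_rows([
  [[0.1, -0.02, 0, 0, 0, 0, 1], [0, 0, 0, 0, 0, 0, 1]],
])

```text
clock: 18.62
eef_pos: [554.3, -3.9, 19.3]
tool_rot: [3.141, -0.0, 1.423]
force: [-1.6, 0.1, -2.9]
width: 13.0
gripper_force: 58.9
```

Emit:
play_rows([
  [[0.05, -0.01, 0, 0, 0, 0, 1], [0.05, -0.01, 0, 0, 0, 0, 1], [0, 0, 0, 0, 0, 0, 1], [0, 0, 0, 0, 0, 0, 1]],
])

```text
clock: 19.12
eef_pos: [554.6, -4.1, 19.2]
tool_rot: [-3.141, 0.0, 1.423]
force: [-1.5, 0.1, -2.1]
width: 12.7
gripper_force: 59.0
```

```bash
python3 - <<'E'
from cell import ctrl
import numpy as np
s=ctrl.read_state();print(np.round(s['force'],1),np.round(s['torque'],2),np.round(s['eef_pos'],1),np.degrees(s['tool_rot'][2]))
E
python3 line.py w6 15
```

```text
[-1.5  0.1 -2.1] [0.16 0.64 0.11] [554.6  -4.1  19.2] 81.52565119480444
eef [554.6  -4.1  19.2] [-180.     0.    81.5] clk 19.125 w 12.7 q [ 0.09  0.82 -0.2   1.93  0.36  0.43 -0.53]
pinL 378 (array([616.7,  96.3]), array([10.2,  9.7]))
pinR 0 
r1 3440 (array([13.4, 76.8]), array([26.8, 25.7]), 0.4) near x 0.5
h1 2230 (array([15.6, 38.3]), array([30.8, 25. ]), 0.6) near x 0.6
h2 1775 (array([15.5,  1.4]), array([30.7, 24.9]), 0.6) near x 0.6
h3 43 (array([ 28. , -28.5]), array([6.5, 2.6]), -27.2) near x 24.7
r2 144 (array([ 13.4, -75.1]), array([35.1,  3.8]), -47.7) near x 2.8
edge x(y) [[-70.0, -28.7], [-60.0, -23.0], [-50.0, -29.2], [-30.0, 29.4], [-20.0, 0.3], [-10.0, 0.5], [0.0, 0.7], [10.0, 26.0], [20.0, -0.7], [30.0, 0.1], [40.0, 0.3], [50.0, 16.9], [60.0, -0.7], [70.0, 0.1], [80.0, 0.1], [90.0, -0.5], [100.0, -0.0], [110.0, -0.3]]
```

Emit:
play_rows([
  [[0.1, -0.02, 0, 0, 0, 0, 1], [0, 0, 0, 0, 0, 0, 1], [0, 0, 0, 0, 0, 0, 1]],
])

```text
clock: 19.55
eef_pos: [554.7, -4.2, 19.1]
tool_rot: [-3.139, 0.0, 1.423]
force: [-4.7, 1.5, -0.6]
width: 13.0
gripper_force: 59.2
```

Emit:
play_rows([
  [[0.1, -0.02, 0, 0, 0, 0, 1], [0, 0, 0, 0, 0, 0, 1], [0, 0, 0, 0, 0, 0, 1]],
])

```text
clock: 19.92
eef_pos: [554.8, -4.2, 19.0]
tool_rot: [-3.137, 0.001, 1.423]
force: [-6.5, 0.5, 0.3]
width: 13.2
gripper_force: 59.4
```

```bash
python3 - <<'E'
from cell import ctrl
import numpy as np
s=ctrl.read_state();print(np.round(s['force'],1),np.round(s['torque'],2),np.round(s['eef_pos'],1),np.degrees(s['tool_rot'][2]))
E
python3 line.py w7 15
```

```text
[-6.5  0.5  0.3] [0.36 1.4  0.18] [554.8  -4.2  19. ] 81.53696139304849
eef [554.8  -4.2  19. ] [-179.8    0.    81.5] clk 19.925 w 13.2 q [ 0.09  0.82 -0.21  1.92  0.36  0.44 -0.53]
pinL 386 (array([616.7,  96.3]), array([9.6, 9.6]))
pinR 0 
r1 3509 (array([13.4, 77.1]), array([27., 26.]), 0.4) near x 0.6
h1 2218 (array([15.6, 38.6]), array([30.6, 24.4]), 0.5) near x 0.7
h2 1764 (array([15.7,  1.6]), array([30.9, 24.3]), 0.4) near x 0.7
h3 42 (array([ 27.8, -28.2]), array([6.1, 2. ]), -20.8) near x 24.7
r2 147 (array([ 13.7, -74.7]), array([35.8,  3.4]), -46.9) near x 3.0
edge x(y) [[-70.0, -28.5], [-60.0, -28.2], [-50.0, -29.0], [-30.0, 29.5], [-20.0, 0.4], [-10.0, 0.5], [0.0, 0.9], [10.0, 25.7], [20.0, -0.5], [30.0, 0.3], [40.0, 0.4], [50.0, 17.7], [60.0, -0.7], [70.0, 0.4], [80.0, 0.3], [90.0, -0.3], [100.0, 0.2], [110.0, -0.0]]
```

Force rose to 6.5 N with no further motion or yaw, and the moment is well short of what a single contact at one pin would give, so both pins are met. I back straight off, lift and check the row.

Emit:
play_rows([
  [[-0.3, 0.04, 0, 0, 0, 0, 1], [-0.3, 0.04, 0, 0, 0, 0, 1], [-0.6, 0.09, 0, 0, 0, 0, 1], [-1.2, 0.18, 0, 0, 0, 0, 1], [-1.5, 0.22, 0, 0, 0, 0, 1], [-1.5, 0.22, 0, 0, 0, 0, 1], [-0.8, 0.12, 0.5, 0, 0, 0, 1], [0, 0, 2.5, 0, 0, 0, 1], [0, 0, 3, 0, 0, 0, 1], [0, 0, 2, 0, 0, 0, 1], [0, 0, 0, 0, 0, 0, 1], [0, 0, 0, 0, 0, 0, 1]],
])

```text
clock: 21.48
eef_pos: [494.6, 4.4, 98.9]
tool_rot: [-3.141, 0.0, 1.423]
force: [0.2, -0.0, -2.1]
width: 13.3
gripper_force: 59.2
```

```bash
python3 line.py w8 95
```

```text
eef [494.6   4.4  98.9] [-180.     0.    81.5] clk 21.475 w 13.3 q [ 0.11  0.63 -0.25  2.06  0.32  0.49 -0.53]
pinL 141 (array([616.2,  96.5]), array([9.7, 9.5]))
pinR 0 
r1 1183 (array([13.3, 77. ]), array([27.1, 25.8]), 0.5) near x 0.5
h1 844 (array([15.4, 38.4]), array([30.9, 24.2]), -0.2) near x 0.5
h2 764 (array([15.3,  1.3]), array([30.3, 24.3]), 0.9) near x 0.6
h3 657 (array([ 15.6, -39.8]), array([30.9, 24.6]), 0.4) near x 0.6
r2 738 (array([ 13.7, -74.7]), array([27.6, 27. ]), -89.0) near x 0.8
```

View pics/w8.png

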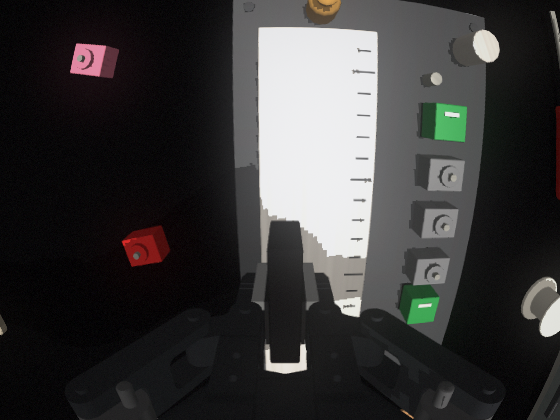

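All five parts stand upright in one line, at (444,122) down to (419,304), near faces within about 0.3 mm of each other. Now the straightedge goes back to the pad.

Emit:
play_rows([
  [[0.3, -1.3, 0, 0, 0, 3, 1], [0.6, -2.6, 0, 0, 0, 7.5, 1], [0.6, -2.6, 0, 0, 0, 8, 1], [0.6, -2.6, 0, 0, 0, 8, 1], [0.6, -2.6, 0, 0, 0, 8, 1], [0.6, -2.6, 0, 0, 0, 8, 1], [0.6, -2.6, 0, 0, 0, 8, 1], [0.6, -2.6, 0, 0, 0, 8, 1], [0.6, -2.6, 0, 0, 0, 8, 1], [0.6, -2.6, 0, 0, 0, 8, 1], [0.6, -2.6, 0, 0, 0, 8, 1], [0.6, -2.6, 0, 0, 0, 8, 1], [0.6, -2.6, 0, 0, 0, 8, 1], [0.2, -1.4, 0, 0, 0, 4, 1], [0, 0, 0, 0, 0, 0, 1], [0, 0, 0, 0, 0, 0, 1]],
])

```text
clock: 23.52
eef_pos: [571.6, -333.0, 98.4]
tool_rot: [3.14, -0.001, -3.072]
force: [0.1, 0.9, -1.6]
width: 13.0
gripper_force: 59.0
```

Run:
```python
from w import *
s=ctrl.read_state();e=s['eef_pos'];print(np.round(e,1),np.degrees(s['tool_rot']))
im,d=get_image('top');W=cloud('top',d);hsv=cv2.cvtColor(im,cv2.COLOR_RGB2HSV);H,S,V=[hsv[...,i].astype(int) for i in range(3)]
im,d,W,ray,o=wrist('w9');hsv=cv2.cvtColor(im,cv2.COLOR_RGB2HSV);H,S,V=[hsv[...,i].astype(int) for i in range(3)]
m=near(W,570,-320,150)&(S<50)&(V>110)&(abs(W[...,2]-(e[2]-4))<6);P=W[m];print('blade',rect(P),np.linalg.lstsq(np.c_[P[:,:2]-e[:2],np.ones(len(P))],P[:,2],rcond=None)[0])
m=near(W,570,-320,200)&(S>70)&(H<30)&(V>60)&(abs(W[...,2]-4)<5);P=W[m];a=np.radians(4.1)
Q=(P[:,:2]-[569.5,-319.5])@np.array([[np.cos(a),-np.sin(a)],[np.sin(a),np.cos(a)]]);print('pad extents about assumed centre',np.percentile(Q,[0.5,99.5],axis=0))
```

```text
[ 571.6 -333.    98.4] [ 1.79898602e+02 -7.09858470e-02 -1.75988078e+02]
eef [ 571.9 -332.9   98.8] [ 179.9   -0.  -175.9] clk 23.575 w 13.1 q [ 0.92  0.93 -0.81  1.58  0.77  0.98  1.51]
blade (array([ 547.5, -320.3]), array([193.3,  54.1]), 4.0) [-2.18267057e-03  1.70928364e-03  9.46796852e+01]
pad extents about assumed centre [[-150.98673914  -57.08973661]
 [  49.4994474    49.01670765]]
```

Emit:
play_rows([
  [[0, -0.1, -2, 0, 0, 0, 1], [0, 0, -3, 0, 0, 0, 1], [0, 0, -2, 0, 0, 0, 1], [0, 0, -0.8, 0, 0, 0, 1], [0, 0, -0.3, 0, 0, 0, 1], [0, 0, -0.1, 0, 0, 0, 1], [0, 0, 0, 0, 0, 0, 1], [0, 0, 0, 0, 0, 0, 1]],
])

```text
clock: 24.62
eef_pos: [572.4, -335.6, 17.9]
tool_rot: [-3.141, 0.001, -3.072]
force: [-0.1, 0.6, -3.8]
width: 13.3
gripper_force: 59.1
```

Emit:
play_rows([
  [[0, 0, -0.1, 0, 0, 0, 1], [0, 0, -0.1, 0, 0, 0, 1], [0, 0, 0, 0, 0, 0, 1]],
])

```text
clock: 25.0
eef_pos: [572.2, -335.6, 16.1]
tool_rot: [-3.141, 0.0, -3.072]
force: [-2.2, 1.0, 3.8]
width: 13.0
gripper_force: 60.0
```

Contact, with the force now upward. I release and lift away.

Emit:
play_rows([
  [[0, 0, 0, 0, 0, 0, 0.8], [0, 0, 0, 0, 0, 0, 0.5], [0, 0, 0, 0, 0, 0, 0.5], [0, 0, 0, 0, 0, 0, 0.5], [0, 0, 2, 0, 0, 0, 0.5], [0, 0, 4, 0, 0, 0, 0.5], [0, 0, 5, 0, 0, 0, 0.5], [1, -1, 4, 0, 0, 0, 0.5], [3, -3, 2, 0, 0, 0, 0.5], [3, -3, 0, 0, 0, 0, 0.5], [2, -2, 0, 0, 0, 0, 0.5], [0, 0, 0, 0, 0, 0, 0.5], [0, 0, 0, 0, 0, 0, 0.5]],
])

```text
clock: 26.62
eef_pos: [661.8, -424.2, 186.1]
tool_rot: [3.141, 0.0, -3.07]
force: [0.3, 0.6, 0.6]
width: 42.5
gripper_force: 0.0
```

Run:
```python
from w import *
im,d,W,ray,o=wrist('w10');hsv=cv2.cvtColor(im,cv2.COLOR_RGB2HSV);H,S,V=[hsv[...,i].astype(int) for i in range(3)]
m=near(W,572,-320,140)&(S<40)&(V>150)&(abs(W[...,2]-12)<5);print('blade',rect(W[m]),np.percentile(W[m][:,2],[5,95]))
m=near(W,572,-320,200)&(S>70)&(H<30)&(V>60)&(abs(W[...,2]-4)<5);print('pad',rect(W[m]))
im,d=get_image('top');save(cv2.resize(im,(784,588),interpolation=cv2.INTER_CUBIC),'top2.png')
```

```text
eef [ 661.8 -424.2  186.1] [ 179.9    0.  -175.9] clk 26.625 w 42.5 q [ 0.86  1.   -0.84  1.07  0.7   1.33  1.77]
blade (array([ 571. , -321.4]), array([239.4,  54.3]), 3.9) [10.83530631 13.29824159]
pad (array([ 580.9, -317.3]), array([281.3, 107.3]), 4.0)
```

View pics/top2.png

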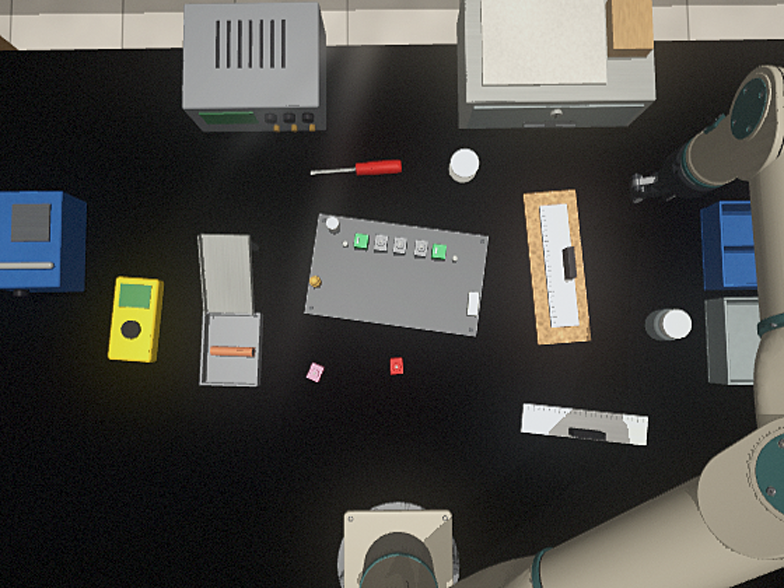

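The top view shows the spreader in the tray (232,352), the row in line between the pins (360–440, 241–251), and the straightedge flat and lengthwise within the pad (562,265). The bystanders are where they started, so I hand in.

```bash
python3 -c "
from cell import workorder
print(workorder.finish_job())"
```

```text
the job is handed in; nothing more can be done
None
```

The job is done and handed in at about 27 s: the spreader is in the tray, the five parts stand in line at the pins, and the straightedge lies flat and lengthwise on its cork pad; contact with the right-hand pin was judged from the forces, not seen.

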